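# Lock the push-and-twist cap on the brush-cleaner bottle

### The job

Close the brush-cleaner bottle: pick up the loose grey cap, set it over the bottle's mouth, press it down against the spring and twist it clockwise until its lugs catch and it stays locked down when let go, with its grip bar in line with the bottle's long side. Press firmly but never hard, do not force the twist, and leave the painting things around it alone.

Things in the scene. Friction and masses are not known exactly. Their poses are not given: they have to be found in the camera images.
- cap: Loose grey cap standing on the table, open side down. Round, 58 mm across; skirt 20 mm deep, bore 50 mm, closed by a 4 mm disc (its top 24 mm above the origin). On the disc a grip bar 44 mm long (cap's x), 12 mm thick (y), 28 mm tall (24 to 52 mm above the origin). Origin: centre of its underside, z up. About 60 g. A half turn makes no difference.
- cap_lugs (a point): Point on the cap's axis 2 mm above its underside, level with its two inner lugs, which sit at the foot of the skirt under the ends of the bar (+x and -x): each 10 mm wide, 4 mm tall (0 to 4 mm above the underside), reaching in to 19.5 mm from the axis.
- bottle: White oblong plastic bottle (110 mm along x, 70 mm along y), wedged in a wooden holder (140 x 100 x 40 mm) screwed to the table: it cannot move. Origin: centre of the holder's underside, z up; the neck is on this axis. Shoulder 98 mm up. Locked, the cap's origin is 14 mm below the neck's end (112 to 120 mm up); unlocked, the spring lifts it to 6 mm below it.
- bottle_mouth (a point): Point on the neck's axis 126 mm above the bottle's origin, axes as the bottle's. The neck (35 mm across, edge bevelled 2.5 mm) ends 0 to 8 mm ABOVE this point: that differs from bottle to bottle and is not measured, so find the depth by feel. Two lips, 46.6 mm across, 7 mm thick, stand out from the neck, undersides 10 mm below its end.
- bottle_lock (a point): Point on the axis 116 mm up, axes as the bottle's. Angles anticlockwise from its +x, repeating each half turn: lip from -32 to 30 deg; under it a 4 mm tooth at 20 to 30, a 9 mm end stop at -32 to -20. Set the cap on with its bar at 45 to 133 deg (58 is good); press, turn clockwise under the tooth; at 0 (5 deg of play) the lugs rise into the pocket between tooth and stop.
- bottle_seal (a point): Point on the axis 140 mm up. A sprung grey seal button stands 14 mm above the neck's end and meets the inside of the cap's disc: 3 N at first touch, 0.4 N more per mm. After 11 mm (7.5 N) a rubber ring adds 3 N per mm. The lugs pass under the tooth after 12 mm (11 N); 14 mm (18 N) is the hard stop. Press with 12 to 16 N while turning; over 30 N is too hard.
- brush_jar: Bystander: glass jar with brushes, 72 mm across, 95 mm tall (brushes to 190 mm). Origin at the centre of its underside.
- paint_pot: Bystander: small lidded jar, 48 mm across, 75 mm tall. Origin at the centre of its underside.
- palette: Bystander: flat ceramic palette with dabs of dry paint, 100 x 150 x 12 mm. Origin at the centre of its underside.
- paint_tube: Bystander: paint tube lying along its x, 106 x 26 x 20 mm. Origin on the table under the middle of the tube.

How it is judged:
By the outcome, as a careful person would: the job done as asked, in the order asked, and still so for the second after the job is handed in, with the robot touching nothing.
It also fails if it takes over 64 s, if anything falls off the work surface, if the arm or the gripper's body presses on something with over 40 N, if the wrist force passes 120 N, or if a joint passes its speed limit or range.

### The arm

A 6-joint arm with a two-finger parallel gripper is mounted at the origin on the work surface. World frame = base frame: x ahead of the robot, y to its left, z up, the work surface at z = 0. Lengths are in mm, angles in rad, forces in N, time in s.
With the tool pointing down it reaches from about 300 to 775 mm from the base axis. Payload 14.6 kg.
Tool frame: the origin (TCP) lies at the very end of the fingers, on their centre line; the grasp point (between the pads) lies 19 mm behind it; z points along the fingers, y is the line along which they close (so a half turn about z gives the same grasp; the last joint's range is limited). The gripper opens to 94 mm and grips with 3 to 60 N. Pads are 16 mm wide; open, the fingers measure 119 mm over their backs; the gripper's body (75 mm by 177 mm) begins 78 mm behind the grasp point.
Start: joints at [1.19, 0.3, 1.521, -0, 1.321, -0.067], TCP at [169.769, 523.133, 205.446] pointing down, gripper open.
Joint ranges: [-3.03, 3.03], [-0.79, 2.21], [0.23, 2.52], [-1.04, 4.18], [0, 3.07], [-2.55, 2.55]. Speed limits (rad/s): [2.22, 2.22, 2.57, 3.14, 3.14, 3.14].

### API

Orientations are given as [roll, pitch, yaw] about the fixed x, y, z axes, in that order (R = Rz(yaw) Ry(pitch) Rx(roll)).
In Python, from cell import manip gives the robot as it stands.
- The arm moves only by the tool servo_tool, never from a script. Its argument "motion" is a list that holds one entry, the list of rows, each a list of 7 numbers: the shift along the world's x, y, z as a fraction of full scale, then the turn, a rotation vector about the world's x, y, z as a fraction of full scale, then the closure, from 0 (fully open) to 1 (shut). In form: [[[x, y, z, rx, ry, rz, gripper], ...]]. A call has 1 to 10 rows; each row is the pose to reach, as a shift and turn from the pose commanded when the call began, turning the shorter way round; what a row does not reach only later rows make up. Full scale, the value 1, is 0.5 m for a shift and pi rad for a turn. A row lasts 1/10 s, in which the tool goes at most 50 mm and 8.59 degrees, less where a joint would pass 70% of its speed; a pose out of reach is approached as far as the arm can. A call with a number of a shift or a turn outside -1 to 1 is refused whole. A call with a gripper value outside its range is refused whole. The fingers move at their own pace and stop on an object; "newtons" is the grip in N (left out, the last holds). Time passes only in rows, so rows that repeat a pose let the fingers close. It gives the time, the measured TCP pose, the force, the opening and the grip force at its end, in the units of the state.
- manip.read_state(): the state, without advancing time (a new reading comes with each control period).
- manip.camera(name): name is "scene" or "top"; returns a dict with "frame" (384x512x3 uint8, red, green, blue), "range_z" (384x512 float32, mm along the optical axis (not along the pixel's ray), 0 where there is no reading), "vfov" (degrees; the focal length in pixels is half the picture's height over the tangent of half this angle, whatever the lens; pixels are square), "cx", "cy" (the principal point, pixels), "cam_to_world" (4x4, takes a point from camera to world coordinates). Camera axes: x right, y down, z forward; pixel columns grow to the right and rows downward; lengths in mm; the calibration is good to about 2 mm. A picture is of the moment at which its call begins.
- manip.sign_off(): hands the job in; it is judged then, once.
The state is a dict: "clock": time; "joints": joint angles; "qd": joint speeds; "effort": joint torques, N m; "eef_pos": TCP position; "eef_rot": TCP orientation; "wrist_force": force on the tool from outside, world axes, zero at the start; "moment": the same for the moment, N m; "finger_gap": finger opening in mm; "finger_force": force on a finger pad.
Only numpy, scipy, OpenCV 4.12 (cv2) and the standard library are available. Lean on these libraries where they do the work, as an engineer would, in place of code of your own. Each camera call takes 0.05 s, during which the arm holds its last target. There are 200 camera calls.

## Working session

There is one attempt and no reset: what is moved stays moved. The work goes in short steps, Python scripts to look and compute and a tool call to move; the robot and the scene stay as the last step left them, time stands still between calls to the robot, and variables do not carry over. Pictures are saved under pics/ and viewed, at most 10 in all, crops included, and the job is handed in when it is done.

Besides the shell and the picture viewer there is one more tool, called as name(argument=value, ...), one argument or row to a line, values as JSON. servo_tool: Moves the arm, as the interface text tells. Its arguments: {"type":"object","properties":{"motion":{"type":"array"},"newtons":{"type":"number"}},"required":["motion"]}

```bash
mkdir -p pics
cat > h.py <<'E'
import numpy as np, cv2
from cell import manip
def snap(n,tag):
    c=manip.camera(n); cv2.imwrite(f'pics/{tag}.png',cv2.cvtColor(c['frame'],cv2.COLOR_RGB2BGR)); np.savez(f'{tag}.npz',**c); return c
def world(c):
    z=c['range_z'].astype(float); H,W=z.shape; f=H/2/np.tan(np.radians(float(c['vfov']))/2)
    v,u=np.mgrid[:H,:W]; P=np.stack([(u-c['cx'])*z/f,(v-c['cy'])*z/f,z,np.ones_like(z)],-1)@np.array(c['cam_to_world']).T
    P=P[...,:3]; P[z==0]=np.nan; return P
E
python3 - <<'E'
from h import *
a=snap('top','t1');b=snap('scene','s1')
print(manip.read_state()); print(a['cam_to_world'],b['cam_to_world'])
E
```

```text
{'clock': 0.1, 'joints': array([ 1.19039736e+00,  3.00413032e-01,  1.52149304e+00, -2.66373917e-05,
        1.32071253e+00, -6.66548648e-02]), 'qd': array([-0.00018651, -0.00113473, -0.0024255 , -0.00012752, -0.00102881,
       -0.00044292]), 'effort': array([-2.91659535e-04, -5.32643223e+01, -3.53283656e+01,  7.08980835e-02,
        2.34482624e-02, -7.94925973e-05]), 'eef_pos': array([169.69508642, 522.92606449, 204.95542683]), 'eef_rot': array([-3.14056726e+00, -4.25897110e-05,  2.82785513e+00]), 'wrist_force': array([ 1.00769836, -0.01775647,  0.20253465]), 'moment': array([ 0.00261141,  0.0384101 , -0.00881825]), 'finger_force': 0.0, 'finger_gap': 94.28982810961665}
[[ 1.67937616e-02 -9.96996482e-01  7.56041254e-02  5.37130239e+02]
 [-9.99777346e-01 -1.77105107e-02 -1.14715233e-02  7.01598574e+00]
 [ 1.27760561e-02 -7.53946418e-02 -9.97071923e-01  1.17611609e+03]
 [ 0.00000000e+00  0.00000000e+00  0.00000000e+00  1.00000000e+00]] [[ 1.91772319e-01  6.81833030e-01 -7.05922869e-01  1.45463921e+03]
 [ 9.81316757e-01 -1.44585442e-01  1.26934916e-01 -1.52795460e+02]
 [-1.55177513e-02 -7.17076543e-01 -6.96821663e-01  9.74196907e+02]
 [ 0.00000000e+00  0.00000000e+00  0.00000000e+00  1.00000000e+00]]
```

View pics/t1.png

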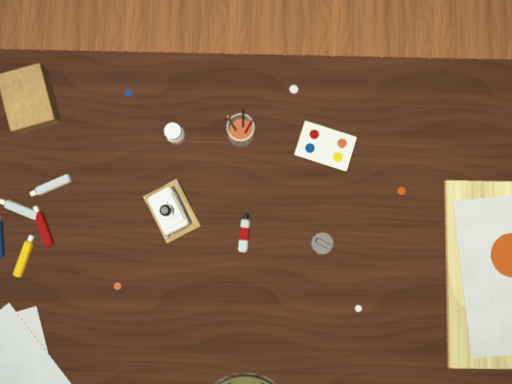

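View pics/s1.png

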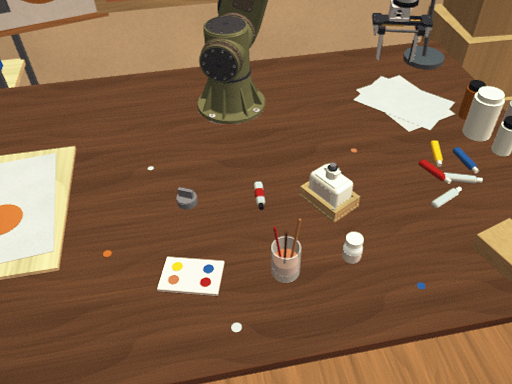

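The top view shows the cap at (322,243), with its bar pointing down and to the right. The bottle in its holder is at (171,211), with the neck at about (166,210). The tube is at (244,233), the jar at (240,128), the pot at (174,132) and the palette at (325,146).

Run:
```python
from h import *
a=dict(np.load('t1.npz'));P=world(a)
def reg(name,u0,u1,v0,v1,lo,hi,rect=True):
    Q=P[v0:v1,u0:u1].reshape(-1,3); Q=Q[(Q[:,2]>lo)&(Q[:,2]<hi)]
    r=cv2.minAreaRect(Q[:,:2].astype(np.float32)); print(name,len(Q),'mean',Q.mean(0).round(1),'rect c',np.round(r[0],1),'sz',np.round(r[1],1),'ang',round(r[2],1))
    ev=np.linalg.eigh(np.cov(Q[:,:2].T)); d=ev[1][:,1]; print('   pca deg',np.degrees(np.arctan2(d[1],d[0])).round(1),np.sqrt(ev[0]).round(1))
print(P[300,250],P[20,250])
reg('capbar',305,340,225,262,38,70); reg('capdisc',305,340,225,262,14,34); reg('capall',305,340,225,262,14,70)
reg('holder',135,210,170,250,30,55); reg('shoulder',135,210,170,250,85,108);reg('neck',135,210,170,250,115,170);reg('button',135,210,170,250,139,170)
reg('tube',225,265,205,260,6,40);reg('jar',215,265,100,155,50,230);reg('pot',155,195,115,150,50,100)
for n,t,(u,v) in (('t1','cap',(322,243)),('t1','bot',(171,211))):
    im=cv2.imread('pics/t1.png')[v-36:v+36,u-48:u+48]; cv2.imwrite(f'pics/{t}c.png',cv2.resize(im,None,fx=4,fy=4,interpolation=cv2.INTER_CUBIC))
s=dict(np.load('s1.npz'));P=world(s)
reg('S capbar',165,210,175,215,38,70); reg('S capall',165,210,175,215,6,70)
reg('S holder',290,370,150,225,34,46); reg('S shoulder',290,370,150,225,94,104);reg('S neck',290,370,150,225,115,170);reg('Sbutton',290,370,150,225,139,170)
im=np.hstack([cv2.imread('pics/t1.png')[v-36:v+36,u-33:u+33] for u,v in((322,243),(171,211))]+[cv2.imread('pics/s1.png')[185-36:185+36,328-33:328+33]])
cv2.imwrite('pics/crops.png',cv2.resize(im,None,fx=4,fy=4,interpolation=cv2.INTER_CUBIC))
```

```text
[318.23689763  -8.38693774  -3.65904839] [1454.57392424    3.57778943 -748.23083591]
capbar 84 mean [ 475.6 -197.8   50.3] rect c [ 475.3 -198.8] sz [44. 12.] ang 62.4
   pca deg 62.1 [ 3.6 13.5]
capdisc 290 mean [ 475.9 -196.2   23.3] rect c [ 475.7 -197.5] sz [54.5 57.1] ang 77.8
   pca deg 152.0 [14.4 16.5]
capall 374 mean [ 475.9 -196.6   29.4] rect c [ 475.7 -197.5] sz [54.5 57.1] ang 77.8
   pca deg 151.2 [14.2 14.6]
holder 752 mean [552.6 191.7  39.4] rect c [554.4 203. ] sz [140.2 100.3] ang 28.3
   pca deg -157.9 [36.1 49.7]
shoulder 930 mean [553.6 200.3  94.3] rect c [554.1 202.7] sz [109.1  70.2] ang 28.7
   pca deg -152.0 [21.1 33.6]
neck 210 mean [554.4 202.  128.5] rect c [554.5 203.3] sz [45.3 33. ] ang 10.3
   pca deg -152.9 [ 8.2 12.2]
button 30 mean [554.2 203.5 140.9] rect c [554.6 203.7] sz [14.5 14.9] ang 0.8
   pca deg 103.1 [4.5 4.7]
tube 351 mean [497.6  10.4  17.3] rect c [508.4   9.6] sz [ 91.1 123. ] ang 81.5
   pca deg 174.6 [ 8.9 29. ]
jar 596 mean [771.4  25.2  82.8] rect c [769.2  24.3] sz [69.7 69.6] ang 0.1
   pca deg -164.0 [18.7 19.9]
pot 240 mean [759.7 200.1  72.9] rect c [760.7 201.4] sz [41.5 41.7] ang 71.0
   pca deg -140.6 [10.8 11.6]
S capbar 100 mean [ 475.3 -201.6   48.7] rect c [ 474.2 -202.3] sz [45.3 16.5] ang 62.7
   pca deg 62.1 [ 4.1 13.8]
S capall 379 mean [ 479.5 -202.3   28.6] rect c [ 440.5 -190.6] sz [192.3 109.9] ang 6.0
   pca deg -162.1 [16.9 21.6]
S holder 491 mean [581.6 190.4  40.3] rect c [552.9 201.3] sz [141.9 105.4] ang 27.5
   pca deg 53.0 [23.3 48.3]
S shoulder 342 mean [563.3 198.1  98.1] rect c [556.6 197.4] sz [103.2  59.2] ang 34.9
   pca deg -139.4 [15.  29.4]
S neck 164 mean [557.5 197.7 128.4] rect c [554.5 197.6] sz [46.7 33.5] ang 35.0
   pca deg -139.4 [ 7.6 11.5]
Sbutton 25 mean [552.9 200.1 141.5] rect c [552.2 200.5] sz [16.  16.5] ang 52.0
   pca deg 81.4 [4.5 4.9]
```

View pics/crops.png

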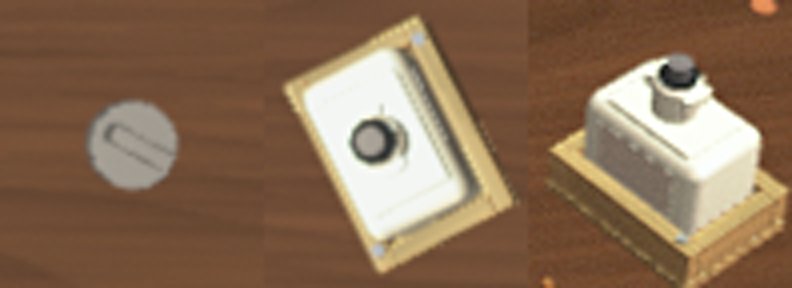

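The holder, shoulder, cap and bar sizes all match the description. Averaging the two cameras:
- **Cap:** about (475, -200.5), bar at 62°.
- **Bottle:** about (553.6, 201.8), x axis at 28.4°, so the bar should go on at about 86°.

First I move over the cap.

servo_tool(
  motion=[
    [[0.305,-0.724,0,0,0,-0.28,0],[0.305,-0.724,0,0,0,-0.28,0],[0.305,-0.724,0,0,0,-0.28,0],[0.305,-0.724,0,0,0,-0.28,0],[0.305,-0.724,0,0,0,-0.28,0],[0.305,-0.724,0,0,0,-0.28,0],[0.305,-0.724,0,0,0,-0.28,0],[0.305,-0.724,0,0,0,-0.28,0],[0.305,-0.724,0,0,0,-0.28,0],[0.305,-0.724,0,0,0,-0.28,0]],
  ],
)

```text
clock: 1.1
eef_pos: [322.4, 160.7, 205.4]
eef_rot: [-3.142, -0.0, 1.946]
wrist_force: [-0.7, 1.8, -1.0]
finger_gap: 93.9
finger_force: 0.0
```

servo_tool(
  motion=[
    [[0.305,-0.723,0,0,0,-0.275,0.4],[0.305,-0.723,0,0,0,-0.275,0.4],[0.305,-0.723,0,0,0,-0.275,0.4],[0.305,-0.723,0,0,0,-0.275,0.4],[0.305,-0.723,0,0,0,-0.275,0.4],[0.305,-0.723,0,0,0,-0.275,0.4],[0.305,-0.723,0,0,0,-0.275,0.4],[0.305,-0.723,-0.21,0,0,-0.275,0.4],[0.305,-0.723,-0.21,0,0,-0.275,0.4],[0.305,-0.723,-0.21,0,0,-0.275,0.4]],
  ],
)

```text
clock: 2.1
eef_pos: [473.7, -199.0, 95.8]
eef_rot: [-3.134, 0.0, 1.085]
wrist_force: [0.2, 0.4, -0.5]
finger_gap: 56.4
finger_force: 0.0
```

Run:
```python
from h import *
a=snap('top','t2');b=snap('scene','s2');s=manip.read_state();print(s['eef_pos'],s['eef_rot'],s['wrist_force'])
im=np.hstack([cv2.imread('pics/t2.png')[243-60:243+60,322-60:322+60],cv2.imread('pics/s2.png')[165-60:165+60,187-60:187+60]])
cv2.imwrite('pics/c2.png',cv2.resize(im,None,fx=3,fy=3,interpolation=cv2.INTER_CUBIC))
```

```text
[ 474.68043086 -198.9494136    99.29695845] [-3.13796583e+00 -5.79915465e-05  1.08535954e+00] [-0.55138946  0.32566613  1.03043688]
```

View pics/c2.png

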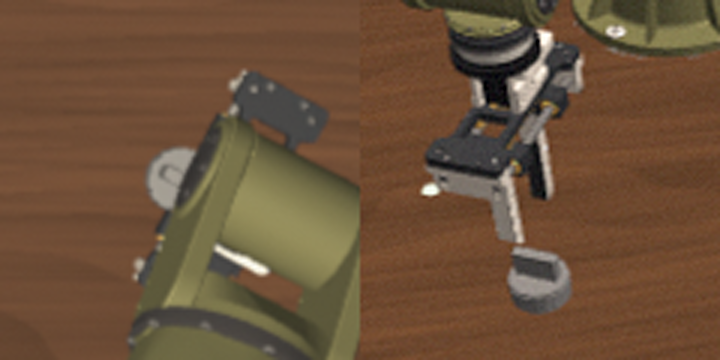

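The fingers straddle the bar as intended. I now descend and grip.

servo_tool(
  motion=[
    [[0,0,-0.05,0,0,0,0.4],[0,0,-0.1,0,0,0,0.4],[0,0,-0.13,0,0,0,0.4],[0,0,-0.146,0,0,0,0.4],[0,0,-0.146,0,0,0,0.4],[0,0,-0.146,0,0,0,0.4],[0,0,-0.146,0,0,0,0.4]],
  ],
)

```text
clock: 2.9
eef_pos: [475.5, -200.4, 28.8]
eef_rot: [3.14, -0.0, 1.084]
wrist_force: [0.4, -0.1, -0.2]
finger_gap: 56.4
finger_force: 0.0
```

servo_tool(
  motion=[
    [[0,0,0,0,0,0,1],[0,0,0,0,0,0,1],[0,0,0,0,0,0,1],[0,0,0,0,0,0,1],[0,0,0,0,0,0,1],[0,0,0,0,0,0,1],[0,0,0,0,0,0,1],[0,0,0,0,0,0,1]],
  ],
  newtons=40,
)

```text
clock: 3.7
eef_pos: [474.7, -200.4, 27.4]
eef_rot: [-3.141, 0.0, 1.084]
wrist_force: [-0.1, -0.1, 0.2]
finger_gap: 11.6
finger_force: 40.0
```

servo_tool(
  motion=[
    [[0,0,0.05,0,0,0,1],[0,0,0.15,0,0,0,1],[0,0,0.25,0,0,0,1],[0,0,0.34,0,0,0,1],[0.02,0.08,0.37,0,0,0.03,1],[0.04,0.16,0.37,0,0,0.06,1],[0.055,0.24,0.37,0,0,0.09,1],[0.07,0.32,0.37,0,0,0.12,1],[0.085,0.4,0.37,0,0,0.135,1],[0.095,0.48,0.37,0,0,0.135,1]],
  ],
)

```text
clock: 4.7
eef_pos: [522.3, 41.3, 212.4]
eef_rot: [-3.142, 0.0, 1.51]
wrist_force: [1.0, -0.1, -1.0]
finger_gap: 11.9
finger_force: 40.0
```

servo_tool(
  motion=[
    [[0.01,0.08,0,0,0,0,1],[0.025,0.15,0,0,0,0,1],[0.04,0.22,0,0,0,0,1],[0.055,0.28,0,0,0,0,1],[0.062,0.32,0,0,0,0,1],[0.062,0.324,0,0,0,0,1],[0.062,0.324,0,0,0,0,1],[0.062,0.324,0,0,0,0,1],[0.062,0.324,0,0,0,0,1],[0.062,0.324,0,0,0,0,1]],
  ],
)

```text
clock: 5.7
eef_pos: [553.4, 200.9, 212.6]
eef_rot: [3.141, -0.0, 1.507]
wrist_force: [-0.3, 0.5, -0.2]
finger_gap: 11.6
finger_force: 40.0
```

Run:
```python
from h import *
a=snap('top','t3');b=snap('scene','s3');s=manip.read_state();print(s['eef_pos'],s['eef_rot'],s['wrist_force'],s['joints'])
im=cv2.imread('pics/s3.png')[165-60:165+60,330-70:330+70]
cv2.imwrite('pics/c3.png',cv2.resize(im,None,fx=5,fy=5,interpolation=cv2.INTER_CUBIC))
```

```text
[553.33319838 201.1944775  212.58104051] [ 3.14139255e+00 -5.65328883e-05  1.50774177e+00] [ 0.60329302 -0.6165749  -0.27761267] [ 2.86547030e-01  3.81521285e-01  1.39554048e+00 -1.57628576e-05
  1.36432353e+00  3.49604819e-01]
```

View pics/c3.png

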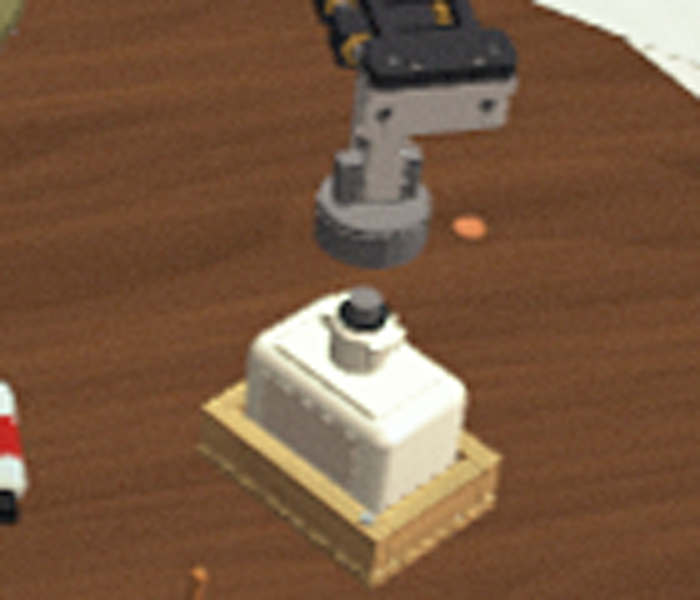

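The cap is gripped with its bar centred between the fingers, hovering above the button. I'll measure the cap's offset from the bottle in the same camera.

Run:
```python
from h import *
from scipy.optimize import least_squares
def fit(Q,r,x0):
    f=least_squares(lambda p:np.hypot(Q[:,0]-p[0],Q[:,1]-p[1])-r,x0,loss='soft_l1',f_scale=.7); return f.x.round(2),np.abs(f.fun).mean().round(2),len(Q)
s=dict(np.load('s3.npz'));P=world(s)
def sel(u0,u1,v0,v1,lo,hi):
    Q=P[v0:v1,u0:u1].reshape(-1,3); return Q[(Q[:,2]>lo)&(Q[:,2]<hi)]
C=sel(318,350,138,162,150,260); print('z range',np.percentile(C[:,2],[1,5,50,95]).round(1))
Q=sel(318,350,138,162,186,203);print('cap skirt',fit(Q,29,[553,201]))
Q=sel(318,350,138,162,206.5,211);r=cv2.minAreaRect(Q[:,:2].astype(np.float32));print('disc',Q[:,2].mean(),r)
B=sel(322,345,160,182,136,150);r=cv2.minAreaRect(B[:,:2].astype(np.float32));print('button',B[:,2].max(),np.percentile(B[:,2],[10,50,90]),r)
for lo,hi in((101,115),):
    Q=sel(322,345,160,182,lo,hi);print('neck',fit(Q,17.5,[553,201]))
sv=dict(np.load('s1.npz'));P=world(sv);Q=sel(165,210,175,215,3,19);print('orig cap skirt',fit(Q,29,[475,-200]))
a=dict(np.load('t1.npz'));P=world(a)
# top view: circle centre of disc from pixel extents
Q=sel(305,340,225,262,18,28);print('t cap',cv2.minEnclosingCircle(Q[:,:2].astype(np.float32)),Q[:,2].mean())
for lo,hi in ((110,124),(124,132),(132,139),(139,150)):
    Q=sel(135,210,170,250,lo,hi);print(lo,len(Q),cv2.minEnclosingCircle(Q[:,:2].astype(np.float32)))
```

```text
z range [187.3 189.5 209.8 237.6]
cap skirt (array([551.22, 199.16]), np.float64(1.19), 106)
disc 209.32608987131735 ((557.9810180664062, 195.62033081054688), (54.470550537109375, 44.19562530517578), 64.87336730957031)
button 146.03458784971633 [137.93252698 141.35448727 143.9969143 ] ((554.2211303710938, 199.31781005859375), (16.33097267150879, 16.059171676635742), 74.70887756347656)
neck (array([552.3 , 201.33]), np.float64(2.97), 58)
orig cap skirt (array([ 456.49, -196.32]), np.float64(33.24), 406)
t cap ((475.4429626464844, -198.66639709472656), 28.96451759338379) 23.292771819756528
110 67 ((554.3297119140625, 203.05519104003906), 22.986486434936523)
124 100 ((554.9561767578125, 201.97816467285156), 23.127952575683594)
132 19 ((554.6436767578125, 204.93711853027344), 12.005353927612305)
139 30 ((554.0816650390625, 203.05923461914062), 8.629695892333984)
```

Run:
```python
from h import *
b=dict(np.load('s3.npz')); T=np.linalg.inv(b['cam_to_world']); f=192/np.tan(np.radians(float(b['vfov']))/2)
k=6;u0,v0=265,110
im=cv2.resize(cv2.imread('pics/s3.png')[v0:v0+98,u0:u0+125],None,fx=k,fy=k,interpolation=cv2.INTER_CUBIC)
def draw(X,col):
    X=np.c_[X,np.ones(len(X))]@T.T; uv=np.c_[X[:,0]/X[:,2]*f+b['cx'],X[:,1]/X[:,2]*f+b['cy']]
    uv=(uv-[u0,v0]+.5)*k; cv2.polylines(im,[np.round(uv).astype(int)],True,col,1)
t=np.linspace(0,2*np.pi,60)
circ=lambda c,r,z:np.c_[c[0]+r*np.cos(t),c[1]+r*np.sin(t),0*t+z]
def rect(c,a,l,w,z):
    a=np.radians(a);R=np.array([[np.cos(a),-np.sin(a)],[np.sin(a),np.cos(a)]])
    return np.c_[np.array([[l,w],[-l,w],[-l,-w],[l,-w]])/2@R.T+c,[z]*4]
c=(553.4,201.2)
draw(circ(c,29,185.2),(0,0,255));draw(circ(c,29,209.2),(0,0,255))
B=(553.6,201.8)
draw(rect(B,28.4,140,100,40),(255,0,0));draw(rect(B,28.4,140,100,0),(255,0,0));draw(circ(B,17.5,98),(255,0,0))
cv2.imwrite('pics/o3.png',im)
```

```text
(no output)
```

View pics/o3.png

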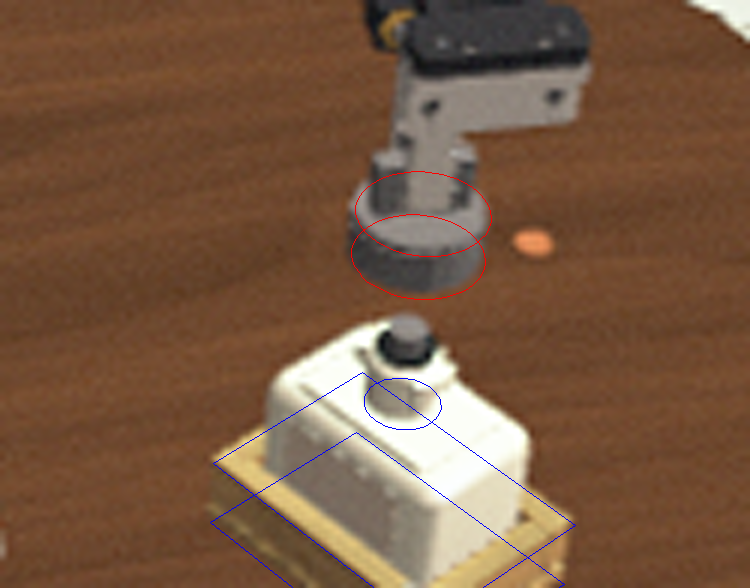

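Run:
```python
from h import *
b=dict(np.load('s3.npz')); T=np.linalg.inv(b['cam_to_world']); f=192/np.tan(np.radians(float(b['vfov']))/2)
def pr(X):
    X=np.c_[X,np.ones(len(X))]@T.T; return np.c_[X[:,0]/X[:,2]*f+b['cx'],X[:,1]/X[:,2]*f+b['cy']]
hsv=cv2.cvtColor(b['frame'],cv2.COLOR_RGB2HSV);g=b['frame'].astype(int)
print('sat');print(hsv[138:162:2,318:354,1])
print('lum');print(g[160:182,322:346].mean(-1).astype(int))
t=np.linspace(0,2*np.pi,720)
for n,c,r,z in (('capbot',(553.4,201.2),29,185.2),('captop',(553.4,201.2),29,209.2),('btn',(553.6,201.8),8,141),('neck',(553.6,201.8),17.5,110)):
    uv=pr(np.c_[c[0]+r*np.cos(t),c[1]+r*np.sin(t),0*t+z]);print(n,uv.min(0).round(2),uv.max(0).round(2))
p=pr(np.array([[553,201,141],[554,201,141],[553,202,141],[553,201,142]]));print((p[1:]-p[0]).round(3))
```

```text
sat
[[148 161 153 151 149 146 147 156 110  23   9  22  17  14  23  38  36  31
   37  33  38  32  35  21  14  10 106 153 160 156 146 153 152 161 149 151]
 [155 147 149 152 150 150 138  76  38   4  17  19   3  16  28  32  33  34
   35  31  37  37  29   9  14  46 124 151 158 156 152 145 145 151 144 143]
 [149 147 151 148 155 143  30  18  15   9  14  10  16  15  27  37  36  34
   29  35  37  35  23  11  15  12  40 106 153 162 145 144 152 152 156 142]
 [150 146 154 145 161  48  18  23  21  13  18  13  18  28  31  36  38  31
   33  34  35  29  20  24  19  27  19  45 105 157 154 153 146 145 153 156]
 [151 155 149 145 151  65   6  23  22  18  17  23  23  22  23  22  24  19
   24  20  20  20  15  17  19  22  22  35  97 149 150 148 144 147 148 152]
 [148 151 153 147 139  78  11  15  15  25  17  23  24  26  17  21  19  24
   20  20  25  19  19  16  20  24  15  46 115 165 159 149 148 152 154 155]
 [156 150 153 157 125  58  14   9  20  10  11  11  20  18  20  18  21  24
   18  23  22  26  17  12  22  19  20  70 135 150 155 146 147 154 153 152]
 [154 152 162 145 138  63   0   9  22   9  20  17  17
[... 2422 characters left out ...]
2 253 246 176 119 122 132 137 139 144 130 154 178 209 245 251 251
  251 251 252 253 255 246]
 [239 252 253 254 240 178 139 127 132 138 147 134 156 196 229 249 252 251
  251 251 250 251 252 254]
 [163 224 249 253 254 252 223 174 171 165 168 172 201 236 251 252 251 251
  251 251 251 251 251 252]
 [194 166 195 245 253 253 254 251 248 242 237 239 250 253 252 251 251 251
  251 251 251 251 251 251]
 [230 217 167 170 235 251 253 253 253 253 253 252 252 251 251 250 251 251
  251 251 251 251 251 250]]
capbot [323.04 145.21] [345.33 159.35]
captop [323.72 138.05] [346.33 152.14]
btn [329.92 162.95] [335.92 166.87]
neck [325.47 169.21] [338.37 177.81]
[[ 0.11   0.24 ]
 [ 0.358 -0.051]
 [ 0.033 -0.281]]
```

In the same camera, the cap sits about 1 mm low in y relative to the bottle compared with the plan, so I'm correcting by +1 mm. Next I descend to just above the neck.

servo_tool(
  motion=[
    [[0,0.002,-0.03,0,0,0,1],[0,0.002,-0.06,0,0,0,1],[0,0.002,-0.09,0,0,0,1],[0,0.002,-0.108,0,0,0,1],[0,0.002,-0.108,0,0,0,1],[0,0.002,-0.108,0,0,0,1],[0,0.002,-0.108,0,0,0,1]],
  ],
)

```text
clock: 6.5
eef_pos: [553.6, 202.7, 159.3]
eef_rot: [3.14, -0.0, 1.508]
wrist_force: [0.4, -0.0, -1.2]
finger_gap: 11.7
finger_force: 40.0
```

servo_tool(
  motion=[
    [[0,0,-0.002,0,0,0,1],[0,0,-0.004,0,0,0,1],[0,0,-0.006,0,0,0,1],[0,0,-0.008,0,0,0,1],[0,0,-0.008,0,0,0,1]],
  ],
)

```text
clock: 7.0
eef_pos: [553.2, 202.6, 154.3]
eef_rot: [-3.141, 0.0, 1.508]
wrist_force: [0.2, -0.0, -0.5]
finger_gap: 11.7
finger_force: 40.0
```

servo_tool(
  motion=[
    [[0,0,-0.002,0,0,0,1],[0,0,-0.004,0,0,0,1],[0,0,-0.006,0,0,0,1],[0,0,-0.006,0,0,0,1]],
  ],
)

```text
clock: 7.4
eef_pos: [553.2, 202.6, 151.2]
eef_rot: [-3.141, 0.0, 1.508]
wrist_force: [1.1, 0.7, -0.7]
finger_gap: 11.5
finger_force: 40.0
```

servo_tool(
  motion=[
    [[0,0,-0.002,0,0,0,1],[0,0,-0.004,0,0,0,1],[0,0,-0.006,0,0,0,1],[0,0,-0.006,0,0,0,1]],
  ],
)

```text
clock: 7.8
eef_pos: [553.2, 202.6, 148.3]
eef_rot: [-3.141, 0.0, 1.508]
wrist_force: [-0.9, 0.2, -0.3]
finger_gap: 11.8
finger_force: 40.0
```

servo_tool(
  motion=[
    [[0,0,-0.002,0,0,0,1],[0,0,-0.004,0,0,0,1],[0,0,-0.004,0,0,0,1]],
  ],
)

```text
clock: 8.1
eef_pos: [553.4, 202.7, 146.6]
eef_rot: [3.141, -0.0, 1.508]
wrist_force: [-0.4, -0.4, 2.9]
finger_gap: 11.9
finger_force: 40.0
```

servo_tool(
  motion=[
    [[0,0,-0.002,0,0,0,1],[0,0,-0.004,0,0,0,1],[0,0,-0.004,0,0,0,1]],
  ],
)

```text
clock: 8.4
eef_pos: [553.3, 202.6, 144.5]
eef_rot: [3.141, -0.0, 1.508]
wrist_force: [-0.3, -0.7, 3.0]
finger_gap: 11.3
finger_force: 40.0
```

First touch reads 3 N at a TCP height of about 147, with almost no side load, so it is the spring and not the rim. I keep pressing down.

servo_tool(
  motion=[
    [[0,0,-0.003,0,0,0,1],[0,0,-0.006,0,0,0,1],[0,0,-0.009,0,0,0,1],[0,0,-0.009,0,0,0,1],[0,0,-0.009,0,0,0,1]],
  ],
)

```text
clock: 8.9
eef_pos: [553.3, 202.6, 140.0]
eef_rot: [3.141, -0.0, 1.508]
wrist_force: [-0.8, -0.1, 4.9]
finger_gap: 11.6
finger_force: 40.0
```

servo_tool(
  motion=[
    [[0,0,-0.003,0,0,0,1],[0,0,-0.006,0,0,0,1],[0,0,-0.008,0,0,0,1],[0,0,-0.008,0,0,0,1],[0,0,-0.008,0,0,0,1]],
  ],
)

```text
clock: 9.4
eef_pos: [553.4, 202.7, 136.4]
eef_rot: [3.141, -0.0, 1.508]
wrist_force: [-2.3, -1.4, 8.0]
finger_gap: 11.9
finger_force: 40.0
```

servo_tool(
  motion=[
    [[0,0,-0.002,0,0,0,1],[0,0,-0.003,0,0,0,1],[0,0,-0.003,0,0,0,1],[0,0,-0.003,0,0,0,1]],
  ],
)

```text
clock: 9.8
eef_pos: [553.4, 202.7, 135.3]
eef_rot: [3.141, -0.0, 1.508]
wrist_force: [-3.4, -0.7, 12.2]
finger_gap: 11.7
finger_force: 40.0
```

servo_tool(
  motion=[
    [[-0.001,0,-0.001,0,0,0,1],[-0.001,0,-0.001,0,0,0,1],[-0.001,0,-0.001,0,0,0,1]],
  ],
)

```text
clock: 10.1
eef_pos: [553.4, 202.7, 135.1]
eef_rot: [3.14, -0.001, 1.508]
wrist_force: [-0.7, -1.3, 11.8]
finger_gap: 11.6
finger_force: 40.0
```

servo_tool(
  motion=[
    [[0,0,-0.001,0,0,0,1],[0,0,-0.001,0,0,-0.015,1],[0,0,-0.001,0,0,-0.03,1],[0,0,-0.001,0,0,-0.045,1],[0,0,-0.001,0,0,-0.06,1],[0,0,-0.001,0,0,-0.06,1]],
  ],
)

```text
clock: 10.7
eef_pos: [553.6, 202.8, 134.8]
eef_rot: [3.139, -0.001, 1.318]
wrist_force: [-1.2, -0.4, 13.3]
finger_gap: 12.2
finger_force: 40.0
```

```bash
python3 -c "
from h import *
s=manip.read_state();print(s['wrist_force'],s['moment'],s['eef_pos'],s['eef_rot'])"
```

```text
[-1.15205257 -0.41506088 13.33938198] [-0.13971898  0.29225961 -0.01804167] [553.56427307 202.81381908 134.83661889] [ 3.13917629e+00 -1.40033878e-03  1.31812009e+00]
```

Pressing at 13 N, and the twist is free. I keep turning.

servo_tool(
  motion=[
    [[0,0,-0.0005,0,0,-0.015,1],[0,0,-0.0005,0,0,-0.03,1],[0,0,-0.0005,0,0,-0.045,1],[0,0,-0.0005,0,0,-0.06,1],[0,0,-0.0005,0,0,-0.075,1],[0,0,-0.0005,0,0,-0.075,1]],
  ],
)

```text
clock: 11.3
eef_pos: [553.6, 202.8, 134.6]
eef_rot: [3.139, -0.002, 1.083]
wrist_force: [-1.0, -0.6, 13.9]
finger_gap: 11.7
finger_force: 40.0
```

```bash
python3 -c "
from h import *
s=manip.read_state();print(s['wrist_force'],s['moment'],s['eef_pos'],s['eef_rot'])"
```

```text
[-0.97919474 -0.62889905 13.9062178 ] [-7.93038461e-02  2.49213196e-01 -5.69055099e-06] [553.60951573 202.84859888 134.63380417] [ 3.13939682e+00 -2.04808138e-03  1.08257010e+00]
```

servo_tool(
  motion=[
    [[0,0,0,0,0,-0.015,1],[0,0,0,0,0,-0.03,1],[0,0,0,0,0,-0.045,1],[0,0,0,0,0,-0.06,1],[0,0,0,0,0,-0.075,1],[0,0,0,0,0,-0.09,1],[0,0,0,0,0,-0.1,1],[0,0,0,0,0,-0.1,1]],
  ],
)

```text
clock: 12.1
eef_pos: [553.6, 202.9, 134.7]
eef_rot: [3.14, -0.003, 0.769]
wrist_force: [-0.8, -0.5, 13.8]
finger_gap: 11.5
finger_force: 40.0
```

```bash
python3 -c "
from h import *
s=manip.read_state();print(s['wrist_force'],s['moment'],s['eef_pos'],s['eef_rot'])"
```

```text
[-0.79790255 -0.51077551 13.80700036] [-0.08671671  0.2418711   0.01816485] [553.64213083 202.87184616 134.68156475] [ 3.14010427e+00 -2.75372927e-03  7.68911399e-01]
```

servo_tool(
  motion=[
    [[0,0,0,0,0,-0.015,1],[0,0,0,0,0,-0.03,1],[0,0,0,0,0,-0.045,1],[0,0,0,0,0,-0.06,1],[0,0,0,0,0,-0.075,1],[0,0,0,0,0,-0.086,1],[0,0,0,0,0,-0.086,1]],
  ],
)

```text
clock: 12.8
eef_pos: [553.6, 202.9, 134.7]
eef_rot: [3.141, -0.003, 0.499]
wrist_force: [-1.2, -0.8, 12.8]
finger_gap: 11.6
finger_force: 40.0
```

```bash
python3 -c "
from h import *
s=manip.read_state();print(s['wrist_force'],s['moment'],s['eef_pos'],s['eef_rot'])"
```

```text
[-1.15023983 -0.794458   12.84742316] [-0.13487198  0.30745208  0.05309264] [553.62526484 202.85142506 134.65415684] [ 3.14093389e+00 -2.99753232e-03  4.98625828e-01]
```

servo_tool(
  motion=[
    [[0,0,0.002,0,0,0,1],[0,0,0.004,0,0,0,1],[0,0,0.006,0,0,0,1],[0,0,0.008,0,0,0,1],[0,0,0.008,0,0,0,1],[0,0,0.008,0,0,0,1]],
  ],
)

```text
clock: 13.4
eef_pos: [553.5, 202.8, 137.8]
eef_rot: [3.141, -0.002, 0.5]
wrist_force: [2.6, 0.0, 6.7]
finger_gap: 11.8
finger_force: 40.0
```

servo_tool(
  motion=[
    [[0,0,0.001,0,0,0,1],[0,0,0.002,0,0,0,1],[0,0,0.002,0,0,0,1]],
  ],
)

```text
clock: 13.7
eef_pos: [553.5, 202.8, 138.8]
eef_rot: [3.141, -0.002, 0.5]
wrist_force: [2.5, 0.7, 6.2]
finger_gap: 11.6
finger_force: 40.0
```

servo_tool(
  motion=[
    [[0,0,0.001,0,0,0,1],[0,0,0.002,0,0,0,1],[0,0,0.002,0,0,0,1]],
  ],
)

```text
clock: 14.0
eef_pos: [553.5, 202.8, 139.8]
eef_rot: [3.141, -0.002, 0.5]
wrist_force: [3.6, 0.6, 5.9]
finger_gap: 11.9
finger_force: 40.0
```

servo_tool(
  motion=[
    [[0,0,0.001,0,0,0,1],[0,0,0.002,0,0,0,1],[0,0,0.002,0,0,0,1]],
  ],
)

```text
clock: 14.3
eef_pos: [553.4, 202.8, 139.9]
eef_rot: [3.141, -0.002, 0.5]
wrist_force: [5.6, 1.9, -0.8]
finger_gap: 12.0
finger_force: 40.0
```

The lift now meets the lips: height stuck at 139.9 and the force dropped to -0.8 N, so the lugs are caught. I ease off, release and back away.

servo_tool(
  motion=[
    [[0.001,0,-0.001,0,0,0,1],[0.001,0,-0.001,0,0,0,1],[0.001,0,-0.001,0,0,0,0.6],[0.001,0,-0.001,0,0,0,0.6],[0.001,0,-0.001,0,0,0,0.6],[0.001,0,-0.001,0,0,0,0.6],[0.001,0,-0.001,0,0,0,0.6],[0.001,0,-0.001,0,0,0,0.6]],
  ],
)

```text
clock: 15.1
eef_pos: [553.2, 202.6, 139.6]
eef_rot: [-3.142, 0.0, 0.5]
wrist_force: [-0.5, -0.4, 0.2]
finger_gap: 37.7
finger_force: 0.0
```

servo_tool(
  motion=[
    [[0,0,0.02,0,0,0,0.6],[0,0,0.06,0,0,0,0.6],[0,0,0.12,0,0,0,0.6],[-0.08,-0.05,0.16,0,0,0,0.6],[-0.16,-0.13,0.16,0,0,0,0.6],[-0.2,-0.22,0.16,0,0,0,0.6],[-0.22,-0.3,0.16,0,0,0,0.6],[-0.25,-0.4,0.16,0,0,0,0.6],[-0.25,-0.4,0.16,0,0,0,0.6],[-0.25,-0.4,0.16,0,0,0,0.6]],
  ],
)

```text
clock: 16.1
eef_pos: [428.3, 1.9, 220.6]
eef_rot: [3.141, -0.001, 0.497]
wrist_force: [0.4, 0.0, -0.0]
finger_gap: 37.4
finger_force: 0.0
```

Run:
```python
from h import *
a=snap('top','t4');b=snap('scene','s4');s=manip.read_state();print(s['eef_pos'],s['wrist_force'],s['clock'])
P=world(a)
Q=P[170:250,135:210].reshape(-1,3)
for lo,hi in((150,185),(128,146)):
    q=Q[(Q[:,2]>lo)&(Q[:,2]<hi)];print(len(q),q[:,2].mean() if len(q) else 0,cv2.minAreaRect(q[:,:2].astype(np.float32)) if len(q)>3 else '',np.percentile(q[:,2],[5,50,95]))
    z=np.median(q[:,2]); print(z)
im=np.hstack([cv2.imread('pics/t4.png')[211-50:211+50,171-50:171+50],cv2.imread('pics/s4.png')[180-50:180+50,330-50:330+50]])
cv2.imwrite('pics/c4.png',cv2.resize(im,None,fx=4,fy=4,interpolation=cv2.INTER_CUBIC))
```

```text
[428.59560404   3.29868344 220.109452  ] [-0.37493135 -0.17186528 -0.322784  ] 16.2
113 162.09462677862516 ((555.4673461914062, 203.2257537841797), (44.005855560302734, 12.694306373596191), 28.640365600585938) [153.97519363 162.93363203 165.98668475]
162.93363203001218
342 135.6373549966248 ((555.9956665039062, 202.7137451171875), (55.84733963012695, 57.333675384521484), 2.021547317504883) [131.49331173 135.69026776 139.47123745]
135.69026775833015
```

View pics/c4.png

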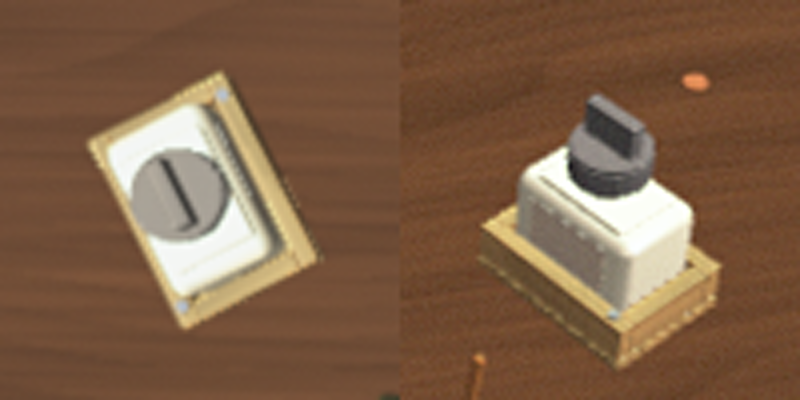

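The cap sits level on the bottle. The disc top is at 136 mm, which is the locked height; unlocked it would be about 144 mm. The bar is at 28.6° against the bottle's 28.4°, and the hand is clear.

```bash
python3 -c "
from cell import manip
print(manip.sign_off())"
```

```text
the job is handed in; nothing more can be done
None
```

The cap is locked on the bottle with its grip bar in line with the long side; pressing read at most about 14 N, the bystanders were left alone, and the job was handed in at about 16 s.

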